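# Close the denture-brush charger and hold it shut

### The job

Lay the black battery pack flat in the pocket between the ribs of the charger's open bottom shell and let go of it, then fit the top shell over the bottom one, its charging pin at the thick-dowel end, so that both dowels enter their holes. Press the top shell fully home against the springs, flush all round, and finish while still holding it pressed shut so that I can drive the screws. Leave everything else on the vanity where it is.

Things in the scene. Friction and masses are not known exactly. Their poses are not given: they have to be found in the camera images.
- base: Bottom shell of the charger, white plastic slab 144 (x) x 74 (y) x 12 mm high, fixed to the vanity top on suction feet. Origin: centre of its underside, on the vanity top; z up. On its upper face stand two dowels, two spring plungers and the pocket ribs.
- thick_dowel (a point): Tip of the thick steel dowel of the bottom shell: 12 mm diameter, 16 mm tall, last 4 mm tapered; at x = +56 mm, y = 0 of the base, tip 28 mm above the vanity top.
- thin_dowel (a point): Tip of the thin steel dowel of the bottom shell: 8 mm diameter, 16 mm tall, last 4 mm tapered; at x = -56 mm, y = 0 of the base.
- pocket (a point): Centre of the pocket's floor: the middle of the bottom shell's upper face, 12 mm above the vanity top. Pocket 53 (x) x 29 (y) mm, bounded by four grey corner ribs 5 mm high and 2.5 mm thick; gaps 40 mm wide between the ribs of the long sides leave room for fingertips.
- spring_top (a point): Top, as it stands at rest, of one of two brass spring plungers, 8 mm diameter, at x = +40 and -40 mm, y = 0 of the base, standing 7 mm above its upper face. Each pushes up with 2 N when first met and 5.5 N when pushed flush; together they lift a shell that is let go by 7 mm.
- shell_mid (a point): Top shell of the charger, loose, 0.14 to 0.24 kg, white plastic, hollow and open below, 140 (x) x 70 (y) x 60 mm overall, starts upright on its rim on the vanity top. This point: its middle, 30 mm above the rim; z up. Flat upper face 28 mm above the rim. Fully home the rim lies on the bottom shell's upper face, this point 42 mm above the base's origin and axes as the base's.
- shell_block (a point): Centre of the solid grey saddle block on the middle of the top shell's upper face, 50 (x) x 26 (y) x 32 mm high, 44 mm above the rim: the place to grip, across its 26 mm (y).
- shell_hole (a point): Mouth of the 14 mm hole for the thick dowel, in a boss inside the top shell, level with its rim, at x = +56 mm of its middle; the 10 mm hole for the thin dowel is at x = -56 mm. Holes 22 mm deep, 1 mm play all round. The shell goes on only this way round.
- shell_pin (a point): Top of the charging pin, a grey stub 12 mm diameter and 20 mm tall on the top shell's upper face at x = +52 mm of its middle, 48 mm above the rim; it marks the end with the 14 mm hole.
- pack_mid (a point): Battery pack, black block with two thin metal bands, 48 (x) x 24 (y) x 18 mm high, 0.05 to 0.085 kg, lying flat on the vanity top; this point is its centre, 9 mm above its underside. It is the same either way round. Lying in the pocket its underside is on the bottom shell's upper face.
- brush: Double-headed denture brush, white handle, 150 mm long, lying along its x. Leave alone.
- screwdriver: Screwdriver, 160 mm long, lying along its x. Leave alone.
- mug: White ceramic mug, 80 mm wide, 92 mm tall, origin at the centre of its underside. Leave alone.
- denture_cup: Pink denture cup with its lid screwed on, 88 mm wide, 78 mm tall, origin at the centre of its underside. Leave alone.
- glasses_case: Black glasses case, 65 (x) x 160 (y) x 42 mm, origin at the centre of its underside. Leave alone.
- screw_dish: Small white dish with screws, 72 mm wide, 16 mm tall, origin at the centre of its underside. Leave alone.
Mind the look-alikes: they are no part of the job. What is shaped like the part that bears shell_mid but purple or red is not meant.

How it is judged:
On the way, in this order (a step that is already met when the one before it is completed fails the run):
1. the battery pack lies flat in the pocket, let go (x of pack_mid in the frame of base between -0.005 and 0.005 m and y of pack_mid in the frame of base between -0.005 and 0.005 m and z of pack_mid in the frame of base between 0.017 and 0.0235 m and angle between pack_mid's own z axis and vertical below 0.1 rad and contact force between the fingers and pack below 0.1 N), for 0.2 s.
2. the top shell sits on both dowels, the right way round (x of shell_mid in the frame of base between -0.003 and 0.003 m and y of shell_mid in the frame of base between -0.003 and 0.003 m and x of shell_pin in the frame of base above 0.045 m and angle between the x axis of shell_mid and the x axis of base, either way round below 0.06 rad and z of shell_mid in the frame of base below 0.052 m), for 0.1 s.
At the end, for the whole second after the job is handed in: The battery pack lies flat in the pocket (within 5 mm of its centre), the top shell sits on both dowels the right way round (within 3 mm and 0.06 rad), its rim within 2 mm of flush and level within 0.025 rad, and the fingers are still pressing or holding it (over 1 N) against the springs (x of pack_mid in the frame of base between -0.005 and 0.005 m and y of pack_mid in the frame of base between -0.005 and 0.005 m and z of pack_mid in the frame of base between 0.017 and 0.0235 m and angle between pack_mid's own z axis and vertical below 0.1 rad and x of shell_mid in the frame of base between -0.003 and 0.003 m and y of shell_mid in the frame of base between -0.003 and 0.003 m and x of shell_pin in the frame of base above 0.045 m and angle between the x axis of shell_mid and the x axis of base, either way round below 0.06 rad and z of shell_mid in the frame of base between 0.039 and 0.044 m and angle between the z axis of shell_mid and the z axis of base, either way round below 0.025 rad and contact force between the fingers and shell above 1 N); the arm keeps its last pose, push and grip.
It fails at once if a bystander (brush, screwdriver, mug, denture cup, glasses case or screw dish) is shifted by more than 30 mm (distance of any of brush, screwdriver, mug, denture_cup, glasses_case, screw_dish from where it was at the start of the episode above 0.03 m).
It also fails if it takes over 64 s, if anything falls off the work surface, if the arm or the gripper's body presses on something with over 40 N, if the wrist force passes 120 N, or if a joint passes its speed limit or range.

### The arm

A 6-joint arm with a two-finger parallel gripper is mounted at the origin on the work surface. World frame = base frame: x ahead of the robot, y to its left, z up, the work surface at z = 0. Lengths are in m, angles in rad, forces in N, time in s.
With the tool pointing down it reaches from about 0.35 to 0.85 m from the base axis. Payload 8.1 kg.
Tool frame: the origin (TCP) lies midway between the tips of the shut fingers; the grasp point (between the pads) lies 19 mm behind it (robot.grip_point_offset is the distance from the TCP to the grasp point, in m); z points along the fingers, y is the line along which they close (so a half turn about z gives the same grasp; the last joint's range is limited). The gripper opens to 93 mm and grips with 3 to 60 N. Pads are 15 mm wide; open, the fingers measure 128 mm over their backs; the gripper's body (75 mm by 188 mm) begins 65 mm behind the grasp point.
Start: joints at [-1.32, 0.13, 1.488, -0, 1.523, -0.085], TCP at [0.198, -0.566, 0.182] pointing down, gripper open.
Joint ranges: [-2.96, 2.96], [-0.89, 2.26], [0.02, 2.5], [-1.34, 4.48], [0, 2.73], [-2.66, 2.66]. Speed limits (rad/s): [2.39, 2.39, 2.79, 3.14, 3.14, 3.14].

### API

Orientations are given as a rotation vector (axis times angle).
In Python, from plant import robot, read_camera, job gives the robot as it stands.
- The arm moves only by the shell command python3 -m inch 'ROWS' [FORCE]. ROWS is JSON, one flat list of numbers, 5 for each row, row after row: the shift along the world's x, y, z in mm, then the turn about the world's z in degrees, then the opening in per cent of the stroke, from 0 (shut) to 100 (fully open). In form: [dx, dy, dz, yaw, hand, dx, dy, dz, yaw, hand, ...]. A call has 1 to 10 rows; each row is the pose to reach, as a shift and turn from the pose commanded when the call began; what a row does not reach only later rows make up. A row lasts 1/12 s, in which the tool goes at most 41.7 mm and 7.16 degrees, less where a joint would pass 70% of its speed; a pose out of reach is approached as far as the arm can. A call with a gripper value outside its range is refused whole. The fingers move at their own pace and stop on an object; FORCE is the grip in N (left out, the last holds). Time passes only in rows, so rows that repeat a pose let the fingers close. It gives the time, the measured TCP pose, the force, the opening and the grip force at its end, in the units of the state.
- robot.read_state(): the state, without advancing time (a new reading comes with each control period).
- read_camera(name): name is "scene" or "top" or "wrist"; returns a dict with "image" (400x640x3 uint8, blue, green, red), "K" (3x3 intrinsics, pixels), "extrinsics" (4x4, takes a point from world to camera coordinates); the wrist camera has in their place "mount" (4x4, takes a point from camera to tool coordinates, whose origin is the TCP and whose axes are the flange's). Camera axes: x right, y down, z forward; pixel columns grow to the right and rows downward; lengths in m; the calibration is good to about 2 mm. A picture is of the moment at which its call begins: read the wrist's pose just before it. There is no depth.
- job.close_job(): hands the job in; it is judged then, once.
The state is a dict: "t": time; "q": joint angles; "dq": joint speeds; "joint_torque": joint torques, N m; "tool_pos": TCP position; "orientation": TCP orientation; "force": force on the tool from outside, world axes, zero at the start; "wrist_torque": the same for the moment, N m; "opening": finger opening in m; "gripper_force": force on a finger pad.
Only numpy, scipy, OpenCV 4.12 (cv2) and the standard library are available. Lean on these libraries where they do the work, as an engineer would, in place of code of your own. Each camera call takes 0.05 s, during which the arm holds its last target. There are 200 camera calls.

## Working session

There is one attempt and no reset: what is moved stays moved. The work goes in short steps, Python scripts to look and compute and a shell command to move; the robot and the scene stay as the last step left them, time stands still between calls to the robot, and variables do not carry over. Pictures are saved under pics/ and viewed, at most 10 in all, crops included, and the job is handed in when it is done.

```bash
mkdir -p pics; ls; cat > h.py <<'E'
import numpy as np, cv2
from plant import robot, read_camera, job
from scipy.spatial.transform import Rotation as R
def cam(name):
    s=robot.read_state(); c=read_camera(name)
    if name=="wrist":
        T=np.eye(4); T[:3,:3]=R.from_rotvec(s["orientation"]).as_matrix(); T[:3,3]=s["tool_pos"]
        W=T@np.array(c["mount"])
    else: W=np.linalg.inv(np.array(c["extrinsics"]))
    return c["image"],np.array(c["K"]),W
def ray(K,W,uv,z):
    d=W[:3,:3]@np.linalg.solve(K,[uv[0],uv[1],1]); o=W[:3,3]
    return o+d*(z-o[2])/d[2]
def proj(K,W,p):
    q=np.linalg.inv(W)@np.append(p,1); q=K@q[:3]; return q[:2]/q[2]
E
python3 - <<'E'
from h import *
for n in ("scene","top"):
    i,K,W=cam(n); cv2.imwrite(f"pics/{n}0.png",i); np.savez(f"{n}0.npz",i=i,K=K,W=W); print(n,W[:3,3].round(3),K[0,0])
print(robot.read_state())
E
```

```text
pics
scene [1.289 0.629 0.659] 421.5412051105922
top [0.395 0.069 1.089] 390.9564962654632
{'t': 0.1, 'q': array([-1.32041113e+00,  1.31089159e-01,  1.48915737e+00,  3.30819542e-05,
        1.52299311e+00, -8.53931407e-02]), 'dq': array([ 0.00031002, -0.00272387, -0.00203093, -0.00071512, -0.00071357,
       -0.00040155]), 'joint_torque': array([ 8.56280931e-04, -5.61342931e+01, -4.93096983e+01,  7.69882207e-02,
        2.90779013e-02, -6.19816842e-05]), 'tool_pos': array([ 0.19760007, -0.56593048,  0.18149743]), 'orientation': array([-3.09580030e+00, -5.24687845e-01,  1.61370744e-04]), 'force': array([-0.53863604,  0.67391467, -0.35596791]), 'wrist_torque': array([-0.02434373,  0.02472359,  0.04646379]), 'gripper_force': 0.0, 'opening': 0.09299041041015445}
```

View pics/top0.png

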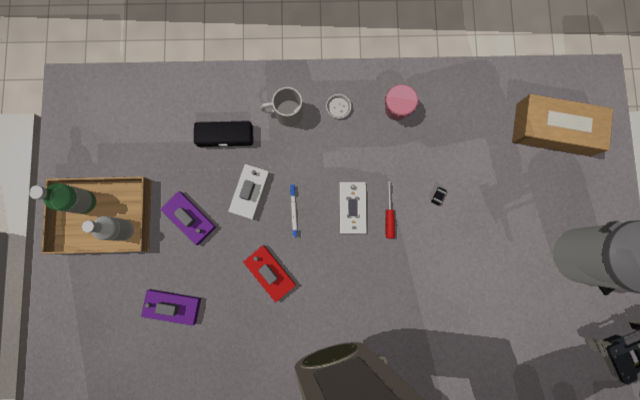

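View pics/scene0.png

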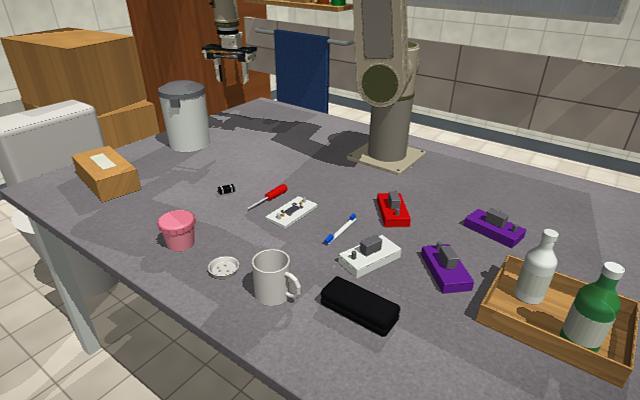

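The top view shows the white shell at (249,192), with purple shells at (188,218) and (171,307) and a red one at (270,273) as look-alikes. The white shell fits the description. The base is at (352,208) and the pack at (439,196). I'll confirm in an enlarged crop and measure.

```bash
python3 - <<'E'
from h import *
d=np.load("top0.npz"); i,K,W=d["i"],d["K"],d["W"]
a=cv2.resize(i[155:245,220:380],None,fx=5,fy=5,interpolation=cv2.INTER_CUBIC)
cv2.imwrite("pics/crop.png",a)
print("origin px",proj(K,W,[0,0,0]),proj(K,W,[.3,0,0]),proj(K,W,[0,.3,0]))
g=cv2.cvtColor(i,cv2.COLOR_BGR2HSV)
w=((g[...,1]<40)&(g[...,2]>150)).astype(np.uint8)
def rep(m,x0,y0,x1,y1,z,lab):
    mm=np.zeros_like(m); mm[y0:y1,x0:x1]=m[y0:y1,x0:x1]
    pts=np.argwhere(mm)[:,::-1]
    P=np.array([ray(K,W,p,z)[:2] for p in cv2.convexHull(pts.astype(np.float32))[:,0]],np.float32)
    r=cv2.minAreaRect(P*1000); print(lab,len(pts),r, cv2.boxPoints(r).round().tolist())
rep(w,225,160,275,225,.028,"shell")
rep(w,335,175,372,240,.012,"base")
rep((g[...,2]<60).astype(np.uint8),428,184,450,208,.018,"pack")
E
```

```text
origin px [346.06792254 398.31622702] [342.58205521 283.03475633] [232.40002436 401.76099216]
shell 905 ((556.8838500976562, 253.16201782226562), (68.97500610351562, 138.9684600830078), 70.81229400634766) [[480.0, 243.0], [611.0, 198.0], [634.0, 263.0], [503.0, 309.0]]
base 1056 ((507.96868896484375, -33.393280029296875), (69.86427307128906, 139.89869689941406), 88.28121185302734) [[437.0, -66.0], [577.0, -70.0], [579.0, -1.0], [439.0, 4.0]]
pack 109 ((532.1544799804688, -272.25738525390625), (25.54181480407715, 47.15506362915039), 62.36456298828125) [[505.0, -273.0], [547.0, -295.0], [559.0, -272.0], [517.0, -250.0]]
```

View pics/crop.png

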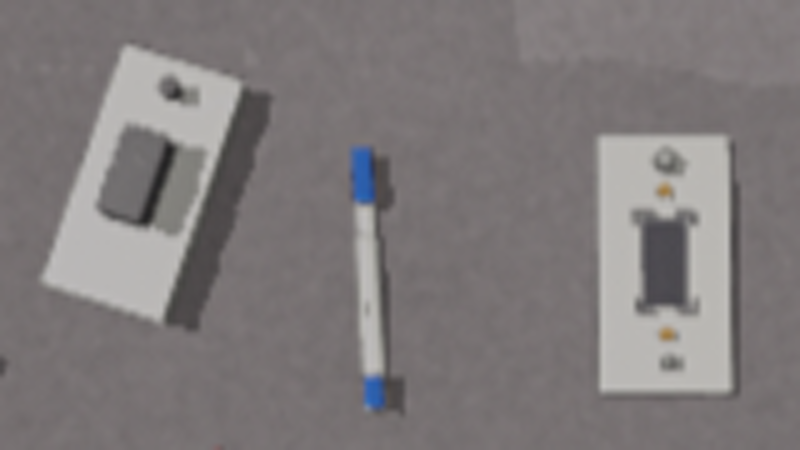

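The crop confirms it: white shell with its pin at the upper (+x) end at crop (172,88), and base with the thick dowel at its +x end at crop (668,160). The yaws are base about -1.7°, shell about -19° and pack about -27.6°. I'll move above the pack.

```bash
python3 -m inch '[40,35,0,-6,60,80,70,0,-12,60,120,105,0,-19,60,160,140,0,-26,60,200,175,0,-33,60,240,210,0,-40,60,280,246,0,-47,60,334,294,0,-47,60,334,294,0,-47,60,334,294,0,-47,60]' 20
python3 - <<'E'
from h import *
i,K,W=cam("wrist"); cv2.imwrite("pics/w1.png",i); np.savez("w1.npz",i=i,K=K,W=W)
print(robot.read_state()["tool_pos"],robot.read_state()["q"],W[:3,3],proj(K,W,[.532,-.272,.018]))
E
```

```text
t: 0.93
tool_pos: [0.5003, -0.2996, 0.1821]
orientation: [-3.049, 0.754, 0.001]
force: [-0.1, -0.4, 1.1]
opening: 0.0555
gripper_force: 0.0
[ 0.5053148  -0.29376765  0.18199115] [-0.61738205  0.08842162  1.53407117  0.004335    1.51904382  1.433409  ] [ 0.56332056 -0.33368538  0.38410489] [293.00796855 167.0505019 ]
```

View pics/w1.png

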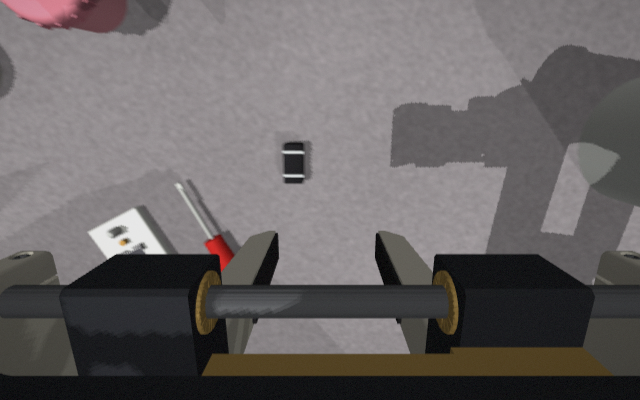

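The wrist view shows the pack at (293,163), close to the predicted (293,167). The arm was still moving, so I'll let it settle and then measure.

```bash
python3 -m inch '[0,0,0,0,60,0,0,0,0,60,0,0,0,0,60,0,0,0,0,60]'
cat >> h.py <<'E'
def rect(m,K,W,z):
    P=np.array([ray(K,W,p,z)[:2] for p in cv2.convexHull(np.argwhere(m)[:,::-1].astype(np.float32))[:,0]],np.float32)*1000
    (c,s,a)=cv2.minAreaRect(P)
    if s[1]>s[0]: a+=90; s=s[::-1]
    return np.round(c,1),np.round(s,1),round((a+90)%180-90,1)
def toolyaw():
    s=robot.read_state(); y=R.from_rotvec(s["orientation"]).as_matrix()[:,1]
    return np.round(s["tool_pos"]*1000,1), np.degrees(np.arctan2(y[1],y[0])).round(1)
E
python3 - <<'E'
from h import *
i,K,W=cam("wrist"); np.savez("w2.npz",i=i,K=K,W=W)
print(toolyaw(),proj(K,W,[.532,-.272,.018]))
u,v=proj(K,W,[.532,-.272,.018]).astype(int)
g=i.max(2); 
m=np.zeros(g.shape,np.uint8); m[v-32:v+32,u-25:u+25]=((g<50)|(i.min(2)>185))[v-32:v+32,u-25:u+25]
n,l,st,c=cv2.connectedComponentsWithStats(m); k=1+st[1:,4].argmax(); print(st[k],c[k])
print(rect(l==k,K,W,.018))
E
```

```text
t: 1.32
tool_pos: [0.4983, -0.3024, 0.1822]
orientation: [3.049, -0.756, -0.001]
force: [-0.2, 0.1, 0.4]
opening: 0.0557
gripper_force: 0.0
(array([ 498.3, -302.5,  182.3]), np.float64(-117.9)) [290.1065661  166.70809565]
[281 152  22  22 435] [292.09195402 162.82528736]
(array([ 535.3, -276.2]), array([24.9, 24.6]), -27.9)
```

```bash
python3 - <<'E'
from h import *
def go(f,c,h,th):
    d=np.load(f); i,K,W=d["i"],d["K"],d["W"]
    u,v=c; g=i.max(2); m=np.zeros(g.shape,bool)
    m[v-h:v+h,u-h:u+h]=(g<th)[v-h:v+h,u-h:u+h]
    mm=cv2.morphologyEx(m.astype(np.uint8),cv2.MORPH_CLOSE,np.ones((7,7)))
    n,l,st,_=cv2.connectedComponentsWithStats(mm); k=1+st[1:,4].argmax()
    print(f,st[k],rect(l==k,K,W,.018))
    return i
for th in (35,45,55): i=go("w2.npz",(292,163),32,th); go("top0.npz",(439,196),14,th)
a=cv2.resize(i[125:200,255:330],None,fx=7,fy=7,interpolation=cv2.INTER_NEAREST); 
t=cv2.resize(np.load("top0.npz")["i"][178:214,420:456],(525,525),interpolation=cv2.INTER_NEAREST)
cv2.imwrite("pics/p.png",cv2.resize(np.hstack([a,t]),(800,400)))
E
```

```text
w2.npz [282 143  21  40 287] (array([ 535. , -276.3]), array([46.7, 23.7]), -29.0)
top0.npz [432 188  13  17 114] (array([ 532.3, -271.9]), array([44.7, 20.9]), -29.4)
w2.npz [282 143  21  40 813] (array([ 535. , -276.3]), array([46.8, 23.7]), -29.0)
top0.npz [432 188  14  17 122] (array([ 532.9, -272.2]), array([46. , 23.3]), -29.4)
w2.npz [282 143  21  40 822] (array([ 535. , -276.2]), array([46.8, 23.8]), -29.0)
top0.npz [431 188  15  17 136] (array([ 532. , -272.4]), array([47.3, 24.6]), -29.4)
```

View pics/p.png

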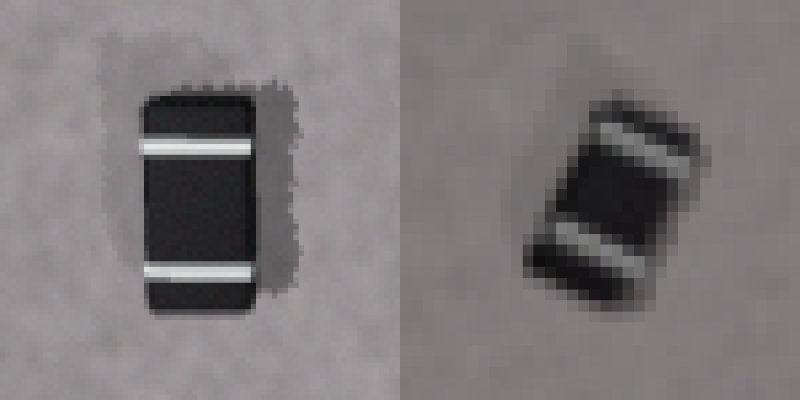

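Pack is seen cleanly in both views, about 47x24 mm at -29°, near wrist pixel (292,163). The two cameras differ by about 4 mm, so I'll look again from nearer.

```bash
python3 -m inch '[0,0,-35,-1,60,0,0,-70,-1,60,0,0,-100,-1,60,0,0,-100,-1,60,0,0,-100,-1,60,0,0,-100,-1,60]'
python3 - <<'E'
from h import *
i,K,W=cam("wrist"); cv2.imwrite("pics/w3.png",i)
print(toolyaw()); u,v=proj(K,W,[.534,-.274,.018]).astype(int); print(u,v)
g=i.max(2); m=np.zeros(g.shape,bool); h=48
m[v-h:v+h,u-h:u+h]=(g<50)[v-h:v+h,u-h:u+h]
mm=cv2.morphologyEx(m.astype(np.uint8),cv2.MORPH_CLOSE,np.ones((11,11)))
n,l,st,_=cv2.connectedComponentsWithStats(mm); k=1+st[1:,4].argmax()
print(st[k],rect(l==k,K,W,.018))
E
```

```text
t: 1.87
tool_pos: [0.4998, -0.3026, 0.0845]
orientation: [3.042, -0.782, 0.003]
force: [0.6, -1.1, -0.1]
opening: 0.056
gripper_force: 0.0
(array([ 500.6, -302.9,   85.4]), np.float64(-118.8))
278 183
[ 266  154   30   54 1494] (array([ 534.5, -276.7]), array([47.7, 24.8]), -28.3)
```

```bash
python3 -m inch '[18,13,-10,0,60,35,26,-20,0,60,35,26,-40,0,60,35,26,-60,0,60,35,26,-75,0,60,35,26,-78,0,60,35,26,-78,0,60,35,26,-78,0,60]'; python3 -c "
from h import *
print(toolyaw())"
```

```text
t: 2.58
tool_pos: [0.5357, -0.2764, 0.0068]
orientation: [3.042, -0.78, 0.005]
force: [-0.4, 0.3, 1.1]
opening: 0.0558
gripper_force: 0.0
(array([ 535.7, -276.4,    6.8]), np.float64(-118.8))
```

```bash
python3 -m inch '[-1.5,0.5,-2,0,60,-1.5,0.5,-2,0,20,-1.5,0.5,-2,0,10,-1.5,0.5,-2,0,10,-1.5,0.5,-2,0,10,-1.5,0.5,-2,0,10]' 15; python3 -m inch '[0,0,0,0,10,0,0,0,0,10,0,0,20,0,10,0,0,60,0,10,0,0,100,0,10,0,0,100,0,10,0,0,100,0,10]'; python3 -c "
from h import *
print(toolyaw())"
```

```text
t: 3.08
tool_pos: [0.5329, -0.2749, 0.0026]
orientation: [3.043, -0.78, 0.0]
force: [-0.4, -0.1, -0.8]
opening: 0.0268
gripper_force: 0.0
t: 3.67
tool_pos: [0.5354, -0.2764, 0.1066]
orientation: [3.041, -0.78, 0.011]
force: [0.1, -0.3, -1.0]
opening: 0.0093
gripper_force: 0.0
(array([ 535.4, -276.4,  106.6]), np.float64(-118.8))
```

```bash
python3 - <<'E'
from h import *
i,K,W=cam("wrist"); a=i.copy()
t,K2,W2=cam("top"); b=cv2.resize(t[150:250,330:490],(640,400),interpolation=cv2.INTER_CUBIC)
cv2.imwrite("pics/c4.png",cv2.resize(np.vstack([a,b]),(480,600)))
E
```

```text
(no output)
```

View pics/c4.png

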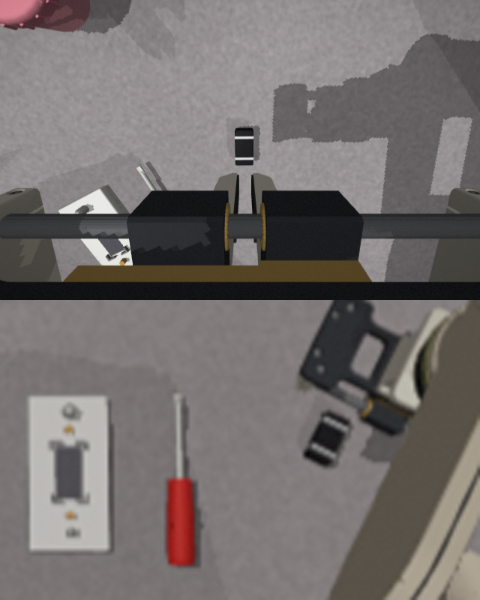

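The pack is still on the table at wrist view (325,195) in full pixels, ahead of the fingers, so the grasp missed. I'll check the projection of the TCP against the fingertips, which are seen around (320,235).

```bash
cat >> h.py <<'E'
def pack(i,K,W,p,h,cl=11):
    u,v=proj(K,W,p).astype(int); g=i.max(2); m=np.zeros(g.shape,bool)
    m[max(v-h,0):v+h,u-h:u+h]=(g<50)[max(v-h,0):v+h,u-h:u+h]
    mm=cv2.morphologyEx(m.astype(np.uint8),cv2.MORPH_CLOSE,np.ones((cl,cl)))
    n,l,st,_=cv2.connectedComponentsWithStats(mm); k=1+st[1:,4].argmax()
    print((u,v),st[k],rect(l==k,K,W,.018))
E
python3 - <<'E'
from h import *
s=robot.read_state(); T=s["tool_pos"]; i,K,W=cam("wrist"); c=read_camera("wrist")
print(toolyaw(),"tcp px",proj(K,W,T)); print(np.round(c["mount"],3))
y=R.from_rotvec(s["orientation"]).as_matrix(); print(y.round(3)); print("tcp+y*46",proj(K,W,T+.046*y[:,1]),proj(K,W,T-.019*y[:,2]))
i2=cv2.imread("pics/w3.png")
m=i.max(2)<50
d=i.copy(); 
def find(i,K,W,uv):
    r=ray(K,W,uv,.018); return r
print(find(i,K,W,(325,195)))
pack(i,K,W,find(i,K,W,(325,195)),30)
t,K2,W2=cam("top"); np.savez("top1.npz",i=t,K=K2,W=W2)
print(proj(K2,W2,T)); pack(t,K2,W2,ray(K2,W2,(439,196),.018),13,5)
E
```

```text
(array([ 531.7, -274.1,  100.5]), np.float64(-118.8)) tcp px [325.5208513 225.4376438]
[[-0.    -0.967 -0.256  0.072]
 [ 1.    -0.    -0.001  0.001]
 [ 0.001 -0.256  0.967 -0.202]
 [ 0.     0.     0.     1.   ]]
[[ 0.877 -0.481 -0.   ]
 [-0.481 -0.877  0.   ]
 [-0.    -0.    -1.   ]]
tcp+y*46 [392.23276975 225.42166339] [325.41906247 235.53338789]
[ 0.53371826 -0.27440025  0.018     ]
(np.int64(325), np.int64(195)) [ 313  167   25   51 1214] (array([ 535.9, -275.6]), array([48.8, 22.7]), -28.3)
[449.54748492 191.32162996]
(np.int64(439), np.int64(196)) [432 188  20  17 138] (array([ 535.6, -277. ]), array([61.8, 30.2]), -45.1)
```

The pack didn't move (535.9,-275.6). The fingers had not finished closing before the lift, so I'll go back down and wait for grip force.

```bash
python3 -m inch '[0,0,0,0,60,0,0,0,0,60,0,0,0,0,60,0,0,0,0,60,0,0,0,0,60,0,0,0,0,60]' 25;python3 -m inch '[2,-1,-40,0,60,2,-1,-80,0,60,2,-1,-97,0,60,2,-1,-97,0,60,2,-1,-97,0,60]';  python3 -m inch '[0,0,0,0,0,0,0,0,0,0,0,0,0,0,0,0,0,0,0,0,0,0,0,0,0,0,0,0,0,0,0,0,0,0,0,0,0,0,0,0]'; python3 -c "
from h import *
print(toolyaw())"
```

```text
t: 4.42
tool_pos: [0.5328, -0.2748, 0.1024]
orientation: [3.043, -0.78, 0.0]
force: [0.3, -0.4, -0.1]
opening: 0.0448
gripper_force: 0.0
t: 4.83
tool_pos: [0.5339, -0.2752, 0.0046]
orientation: [-3.042, 0.78, 0.004]
force: [0.3, -0.2, 0.5]
opening: 0.0557
gripper_force: 0.0
t: 5.5
tool_pos: [0.5348, -0.2758, 0.0055]
orientation: [-3.043, 0.78, -0.0]
force: [0.2, 0.6, 0.4]
opening: 0.007
gripper_force: 0.0
(array([ 534.8, -275.8,    5.5]), np.float64(-118.8))
```

```bash
python3 - <<'E'
from h import *
i,K,W=cam("wrist"); t,K2,W2=cam("scene"); T=robot.read_state()["tool_pos"]
u,v=proj(K2,W2,T); print("tcp in scene",u,v, "in wrist",proj(K,W,T)); u,v=int(u),int(v)
b=cv2.resize(t[v-50:v+30,u-64:u+64],(640,400),interpolation=cv2.INTER_CUBIC)
cv2.imwrite("pics/c5.png",cv2.resize(np.vstack([i,b]),(480,600)))
E
```

```text
tcp in scene 225.30927757799617 190.10534853046676 in wrist [325.52034888 225.47308894]
```

View pics/c5.png

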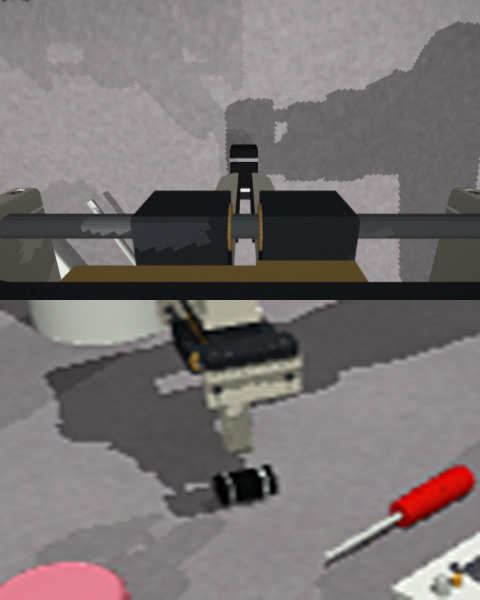

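```bash
python3 - <<'E'
from h import *
print("off",robot.grip_point_offset, robot.read_state()["opening"])
c=read_camera("wrist"); K=c["K"]; M=np.array(c["mount"])
for a in (0,-.01,-.02,-.03,-.04):
  print(a,[proj(K,M,[x,s*.028,a]).round(0).tolist() for x in (0,.0075) for s in (-1,1)])
i,_,_=cam("wrist"); w2=np.load("w2.npz")["i"]
cv2.imwrite("pics/c6.png",np.vstack([cv2.resize(w2[210:300,220:430],(700,300),interpolation=cv2.INTER_CUBIC),cv2.resize(i[180:270,220:430],(700,300),interpolation=cv2.INTER_CUBIC)]))
E
```

```text
off 0.0188 0.0014982955038077255
0 [[285.0, 225.0], [366.0, 225.0], [285.0, 215.0], [366.0, 215.0]]
-0.01 [[283.0, 231.0], [368.0, 231.0], [283.0, 220.0], [368.0, 220.0]]
-0.02 [[281.0, 236.0], [370.0, 236.0], [280.0, 225.0], [370.0, 225.0]]
-0.03 [[278.0, 242.0], [372.0, 242.0], [278.0, 230.0], [373.0, 230.0]]
-0.04 [[276.0, 249.0], [375.0, 249.0], [275.0, 237.0], [375.0, 237.0]]
```

View pics/c6.png

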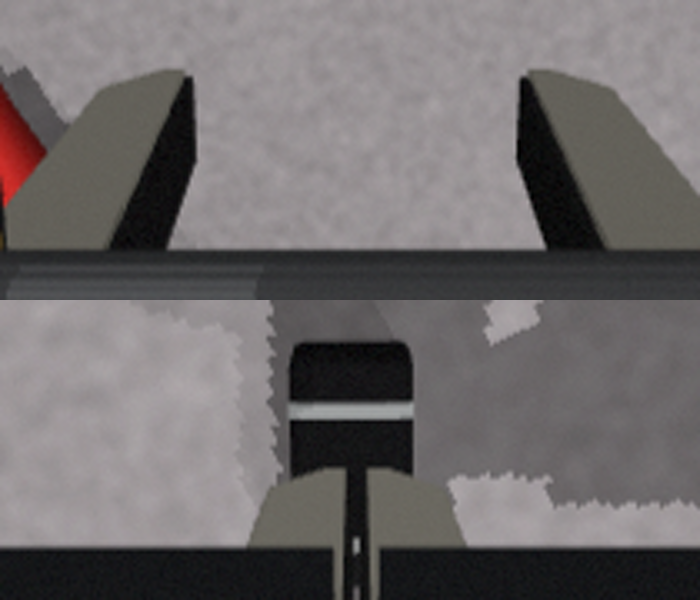

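Front inner fingertip corners at (278,232) and (376,232), 98 px apart for a 55.7 mm opening, lie about 35 mm behind the nominal TCP. The scene view also shows the fingers above the pack. I'll open and descend in small, force-watched steps.

```bash
python3 -m inch '[0,0,0,0,60,0,0,0,0,60,0,0,0,0,60,0,0,0,0,60,0,0,0,0,60,0,0,0,0,60,0,0,0,0,60,0,0,0,0,60,0,0,0,0,60,0,0,0,0,60]'
python3 -m inch '[0,0,-2,0,60,0,0,-4,0,60,0,0,-6,0,60,0,0,-8,0,60,0,0,-8,0,60]'
```

```text
t: 6.53
tool_pos: [0.5348, -0.2758, 0.0054]
orientation: [-3.043, 0.78, 0.0]
force: [0.2, 0.1, -0.0]
opening: 0.0555
gripper_force: 0.0
t: 6.95
tool_pos: [0.5344, -0.2755, -0.0033]
orientation: [-3.043, 0.78, 0.002]
force: [-0.3, 0.4, -0.7]
opening: 0.0558
gripper_force: 0.0
```

```bash
python3 -m inch '[0,0,-3,0,60,0,0,-6,0,60,0,0,-9,0,60,0,0,-12,0,60,0,0,-12,0,60]'; python3 -m inch '[0,0,-2,0,60,0,0,-4,0,60,0,0,-6,0,60,0,0,-8,0,60,0,0,-8,0,60]'
```

```text
t: 7.37
tool_pos: [0.5342, -0.2755, -0.0156]
orientation: [-3.043, 0.78, 0.002]
force: [1.0, 0.2, -0.5]
opening: 0.0561
gripper_force: 0.0
t: 7.78
tool_pos: [0.5345, -0.2756, -0.0231]
orientation: [-3.043, 0.78, 0.001]
force: [0.5, 0.8, -0.1]
opening: 0.0559
gripper_force: 0.0
```

```bash
python3 -m inch '[0,0,-1,0,60,0,0,-2,0,60,0,0,-3,0,60,0,0,-4,0,60,0,0,-5,0,60,0,0,-5,0,60]'; python3 -m inch '[0,0,-1,0,60,0,0,-2,0,60,0,0,-3,0,60,0,0,-3,0,60]'
```

```text
t: 8.28
tool_pos: [0.5347, -0.2757, -0.0278]
orientation: [-3.043, 0.78, 0.0]
force: [0.5, 0.3, -0.3]
opening: 0.0559
gripper_force: 0.0
t: 8.62
tool_pos: [0.5347, -0.2757, -0.0309]
orientation: [-3.043, 0.78, 0.001]
force: [-0.4, -0.1, -0.0]
opening: 0.056
gripper_force: 0.0
```

```bash
python3 -m inch '[0,0,0,0,0,0,0,0,0,0,0,0,0,0,0,0,0,0,0,0,0,0,0,0,0,0,0,0,0,0,0,0,0,0,0,0,0,0,0,0]' 20; python3 -m inch '[0,0,0,0,0,0,0,15,0,0,0,0,30,0,0,0,0,60,0,0,0,0,90,0,0,0,0,90,0,0,0,0,90,0,0,0,0,90,0,0]'
```

```text
t: 9.28
tool_pos: [0.5349, -0.2758, -0.0305]
orientation: [3.043, -0.78, 0.0]
force: [-0.6, -0.7, 0.6]
opening: 0.0238
gripper_force: 20.0
t: 9.95
tool_pos: [0.5345, -0.2757, 0.0589]
orientation: [-3.043, 0.78, 0.001]
force: [-0.7, -0.2, -0.7]
opening: 0.0238
gripper_force: 20.0
```

Gripped (23.8 mm, 20 N). The fingertips sit about 31 mm short of the nominal TCP, so the pack underside is at TCP+30.5 mm. Next I'll go to look at the base from the wrist camera.

```bash
python3 -m inch '[0,0,35,0,0,-10,25,70,3,0,-30,60,100,8,0,-45,95,100,13,0,-60,130,100,18,0,-80,165,100,23,0,-95,200,100,27,0,-106,225,100,27,0,-106,243,100,27,0,-106,243,100,27,0]'; python3 -m inch '[0,0,0,0,0,0,0,0,0,0,0,0,0,0,0,0,0,0,0,0]'
python3 - <<'E'
from h import *
print(toolyaw()); i,K,W=cam("wrist"); np.savez("w4.npz",i=i,K=K,W=W)
print(proj(K,W,[.508,-.033,.012]))
cv2.imwrite("pics/w4.png",i)
E
```

```text
t: 10.78
tool_pos: [0.4272, -0.0297, 0.1576]
orientation: [-3.14, 0.044, 0.004]
force: [0.1, -0.1, -0.5]
opening: 0.0236
gripper_force: 20.0
t: 11.12
tool_pos: [0.4288, -0.0337, 0.1589]
orientation: [-3.141, 0.05, 0.002]
force: [-0.4, -0.0, -0.9]
opening: 0.0235
gripper_force: 20.0
(array([428.8, -33.7, 158.9]), np.float64(-91.8))
[322.59075845 110.33486854]
```

View pics/w4.png

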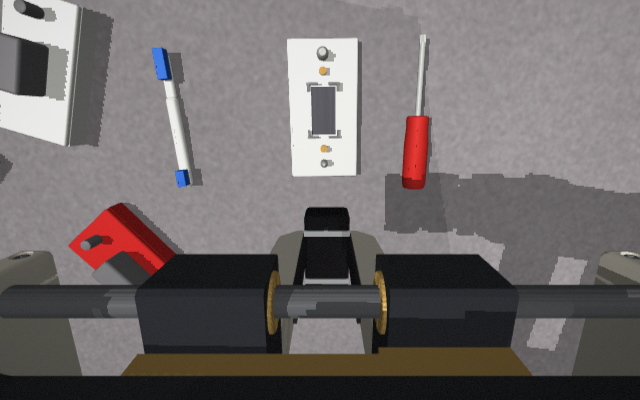

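The wrist view shows the entire base centred near (324,108), thick dowel (322,52), thin dowel (324,163), and the pack in hand with its front edge at row 208. I'll measure these.

```bash
python3 - <<'E'
from h import *
d=np.load("w4.npz"); i,K,W=d["i"],d["K"],d["W"]
g=cv2.cvtColor(i,cv2.COLOR_BGR2HSV)
m=np.zeros(i.shape[:2],np.uint8); m[30:185,275:372]=((g[...,1]<30)&(g[...,2]>190))[30:185,275:372]
n,l,st,_=cv2.connectedComponentsWithStats(m); k=1+st[1:,4].argmax()
print("base",st[k],rect(l==k,K,W,.012))
h=np.zeros_like(m); h[82:140,300:346]=((g[...,2]<110))[82:140,300:346]
print("pocket",rect(h>0,K,W,.014))
for n_,uv,z in (("thick",(322.5,51),.028),("thin",(324,162),.028),("sp+",(322.5,70.5),.019),("sp-",(324,148.5),.019)): print(n_,(ray(K,W,uv,z)*1000).round(1))
M=np.array(read_camera("wrist")["mount"])
for x in (.021,.024,.027): print(x,proj(K,M,[x,0,-.0305]).round(1),proj(K,M,[x,0,-.0485]).round(1))
print(i[200:240,318:322].mean((1,2)).round().astype(int).tolist(), i[214,295:360].max(1).tolist())
E
```

```text
base [ 287   38   71  139 7309] (array([507.6, -33.2]), array([142.5,  72.6]), -1.2)
pocket (array([508.8, -33.9]), array([50.7, 28.5]), 0.1)
thick [563.8 -35.1  28. ]
thin [454.2 -32.8  28. ]
sp+ [547.1 -34.4  19. ]
sp- [467.7 -33.2  19. ]
0.021 [324.9 208.1] [324.7 217.8]
0.024 [324.9 203.1] [324.7 212.3]
0.027 [324.9 198. ] [324.7 206.7]
[146, 146, 143, 141, 143, 145, 126, 63, 11, 11, 11, 10, 7, 14, 12, 13, 15, 19, 19, 22, 19, 21, 20, 20, 21, 20, 19, 21, 21, 21, 58, 120, 157, 156, 157, 158, 129, 21, 22, 23] [151, 151, 151, 151, 149, 150, 148, 148, 147, 143, 31, 12, 14, 12, 15, 15, 7, 12, 14, 14, 17, 14, 13, 11, 17, 14, 10, 7, 14, 15, 9, 17, 9, 12, 13, 16, 15, 12, 14, 14, 12, 15, 16, 15, 16, 14, 13, 15, 16, 15, 13, 12, 19, 54, 148, 149, 152, 150, 149, 149, 144, 145, 143, 142, 146]
```

```bash
python3 -m inch '[40,0.7,0,0.5,0,81.5,0.7,-20,0.5,0,81.5,0.7,-60,0.5,0,81.5,0.7,-100,0.5,0,81.5,0.7,-135,0.5,0,81.5,0.7,-155,0.5,0,81.5,0.7,-160,0.5,0,81.5,0.7,-160,0.5,0,81.5,0.7,-160,0.5,0,81.5,0.7,-160,0.5,0]'
python3 - <<'E'
from h import *
print(toolyaw()); i,K,W=cam("wrist"); t,K2,W2=cam("scene")
u,v=proj(K2,W2,[.508,-.033,.02]).astype(int)
cv2.imwrite("pics/c7.png",cv2.resize(np.vstack([i[100:300,160:480],cv2.resize(t[v-25:v+25,u-40:u+40],(320,200),interpolation=cv2.INTER_CUBIC)]),(480,600)))
E
```

```text
t: 12.05
tool_pos: [0.5125, -0.0326, 0.0019]
orientation: [3.141, -0.035, 0.006]
force: [0.1, 0.4, -0.1]
opening: 0.024
gripper_force: 20.0
(array([512.5, -32.6,   1.9]), np.float64(-91.3))
```

View pics/c7.png

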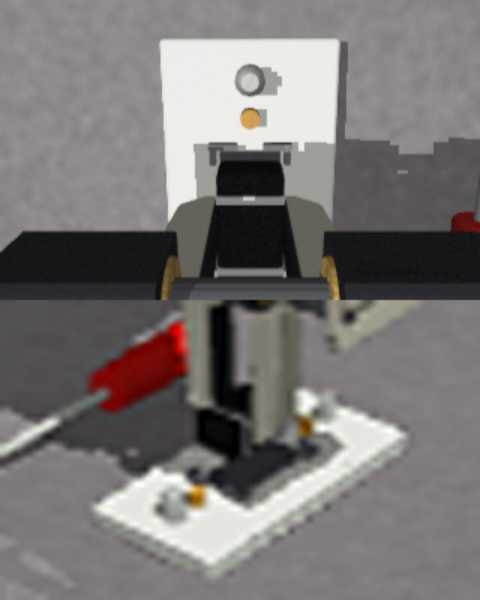

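The pack hangs centred between the ribs: pack columns 217–284 against ribs 209–290 in the crop. Descending with a force check.

```bash
python3 -m inch '[0,0,-4,0,0,0,0,-8,0,0,0,0,-11,0,0,0,0,-11,0,0,0,0,-11,0,0]'; python3 -m inch '[0,0,-1,0,0,0,0,-2,0,0,0,0,-3,0,0,0,0,-4,0,0,0,0,-4,0,0,0,0,-4,0,0]'
```

```text
t: 12.57
tool_pos: [0.5099, -0.032, -0.012]
orientation: [-3.141, 0.035, 0.001]
force: [-0.1, 0.2, -0.5]
opening: 0.0238
gripper_force: 20.0
t: 13.07
tool_pos: [0.5102, -0.0321, -0.0157]
orientation: [-3.141, 0.035, 0.0]
force: [-0.2, 0.2, -0.7]
opening: 0.0238
gripper_force: 20.0
```

```bash
python3 -m inch '[0,-0.5,-1,0,0,0,-0.5,-2,0,0,0,-0.5,-2.5,0,0,0,-0.5,-2.5,0,0,0,-0.5,-2.5,0,0]'
```

```text
t: 13.48
tool_pos: [0.5103, -0.0326, -0.0181]
orientation: [-3.141, 0.035, 0.0]
force: [0.2, -0.3, -0.1]
opening: 0.0239
gripper_force: 20.0
```

```bash
python3 -m inch '[0,0,0,0,45,0,0,0,0,45,0,0,0,0,45,0,0,0,0,45,0,0,0,0,45,0,0,0,0,45]'; python3 -m inch '[0,0,15,0,50,0,0,35,0,60,0,0,75,0,80,-20,0,115,0,80,-50,0,150,0,80,-81,0,176,0,80,-81,0,176,0,80,-81,0,176,0,80,-81,0,176,0,80,-81,0,176,0,80]'
python3 - <<'E'
from h import *
print(toolyaw()); i,K,W=cam("wrist"); np.savez("w5.npz",i=i,K=K,W=W)
g=cv2.cvtColor(i,cv2.COLOR_BGR2HSV); v=i.max(2)
u,w=proj(K,W,[.508,-.033,.03]).astype(int); print(u,w)
m=np.zeros(v.shape,np.uint8); m[w-35:w+35,u-25:u+25]=(v<45)[w-35:w+35,u-25:u+25]
mm=cv2.morphologyEx(m,cv2.MORPH_CLOSE,np.ones((7,7)))
n,l,st,_=cv2.connectedComponentsWithStats(mm); k=1+st[1:,4].argmax(); print(st[k],rect(l==k,K,W,.030))
m[:]=0; m[30:185,275:372]=((g[...,1]<30)&(g[...,2]>190))[30:185,275:372]
n,l,st,_=cv2.connectedComponentsWithStats(m); k=1+st[1:,4].argmax(); print("base",st[k],rect(l==k,K,W,.012))
E
```

```text
t: 13.98
tool_pos: [0.5104, -0.0326, -0.018]
orientation: [-3.141, 0.035, -0.0]
force: [0.2, 0.3, -0.1]
opening: 0.042
gripper_force: 0.0
t: 14.82
tool_pos: [0.4291, -0.0325, 0.1564]
orientation: [-3.141, 0.035, 0.003]
force: [0.3, 0.5, 0.5]
opening: 0.0744
gripper_force: 0.0
(array([429.1, -32.5, 156.4]), np.float64(-91.3))
324 109
[ 314   85   23   49 1106] (array([508.5, -33.6]), array([46.9, 22.8]), -1.3)
base [ 289   38   71  138 7010] (array([508.1, -33.1]), array([141. ,  72.1]), -1.2)
```

Pack is seated: (508.5,-33.6), 47x23 mm, -1.3° against base (508.1,-33.1), -1.2°. On to the shell.

```bash
python3 -m inch '[5,35,25,-3,80,10,75,25,-6,80,17,115,25,-9,80,24,155,25,-12,80,31,195,25,-15,80,40,235,25,-18,80,46,275,25,-18,80,52,312,25,-18,80,52,312,25,-18,80,52,312,25,-18,80]';python3 -m inch '[0,0,0,0,80,0,0,0,0,80,0,0,0,0,80,0,0,0,0,80]'
cat >> h.py <<'E'
def shell():
    ty=toolyaw(); i,K,W=cam("wrist"); np.savez("ws.npz",i=i,K=K,W=W)
    g=cv2.cvtColor(i,cv2.COLOR_BGR2HSV); u,v=proj(K,W,[.557,.253,.028]).astype(int)
    def big(m,n):
        k_,l,st,_=cv2.connectedComponentsWithStats(m.astype(np.uint8)); k=1+st[1:,4].argmax(); print(n,st[k]); return l==k
    B=np.zeros(i.shape[:2],bool); B[max(v-115,0):v+115,max(u-90,0):u+90]=1
    print(ty,(u,v)); 
    s=big((g[...,1]<30)&(g[...,2]>185)&B,"white"); print("rim/top",rect(s,K,W,.028))
    hull=np.zeros(B.shape,np.uint8); cv2.fillConvexPoly(hull,cv2.convexHull(np.argwhere(s)[:,::-1].astype(np.int32)),1)
    print("block grey vals",np.unique((g[...,2][hull>0]//10*10),return_counts=True))
    return i,K,W,g,hull
E
python3 - <<'E'
from h import *
shell()
E
```

```text
t: 15.7
tool_pos: [0.4803, 0.281, 0.1797]
orientation: [3.095, -0.52, -0.007]
force: [-0.4, -0.3, 0.3]
opening: 0.0748
gripper_force: 0.0
t: 16.03
tool_pos: [0.4816, 0.2783, 0.1831]
orientation: [-3.097, 0.528, -0.0]
force: [-0.1, -0.7, -0.3]
opening: 0.0741
gripper_force: 0.0
(array([481.6, 278.3, 183.1]), np.float64(-109.4)) (np.int64(324), np.int64(110))
white [ 292   42   66  131 5932]
rim/top (array([557.2, 252.8]), array([138.3,  68.7]), -19.1)
block grey vals (array([ 40,  50,  60,  70,  80,  90, 100, 110, 120, 130, 140, 150, 160,
       170, 180, 190, 200, 210, 220, 230, 240], dtype=uint8), array([   8,    3,   10,    6,   43,   14,   99,   74,  275,  910,   50,
         54,  698,   66,   38,  120,  105,   65,  105, 5241,  276]))
```

```bash
python3 -m inch '[38,-13,0,0.3,80,75.6,-25.5,-20,0.3,60,75.6,-25.5,-60,0.3,60,75.6,-25.5,-100,0.3,60,75.6,-25.5,-135,0.3,60,75.6,-25.5,-160,0.3,60,75.6,-25.5,-170,0.3,60,75.6,-25.5,-175,0.3,60,75.6,-25.5,-175,0.3,60,75.6,-25.5,-175,0.3,60]';python3 -m inch '[0,0,-2,0,60,0,0,-4,0,60,0,0,-6,0,60,0,0,-6,0,60,0,0,-6,0,60]'; python3 -c "
from h import *
print(toolyaw())"
```

```text
t: 16.92
tool_pos: [0.5585, 0.2543, 0.0102]
orientation: [-3.097, 0.517, -0.004]
force: [-0.2, -0.0, -0.0]
opening: 0.0557
gripper_force: 0.0
t: 17.33
tool_pos: [0.557, 0.254, 0.0021]
orientation: [-3.099, 0.517, -0.0]
force: [0.9, 0.7, 0.3]
opening: 0.0556
gripper_force: 0.0
(array([557. , 254. ,   2.1]), np.float64(-109.0))
```

```bash
python3 -m inch '[0,-1,0,0,60,0,-1,0,0,0,0,-1,0,0,0,0,-1,0,0,0,0,-1,0,0,0,0,-1,0,0,0,0,-1,0,0,0,0,-1,0,0,0,0,-1,0,0,0,0,-1,0,0,0]' 40; python3 -m inch '[0,0,0,0,0,0,0,8,0,0,0,0,20,0,0,0,0,35,0,0,0,0,60,0,0,0,0,60,0,0,0,0,60,0,0]'; python3 -c "
from h import *
print(toolyaw())"
```

```text
t: 18.17
tool_pos: [0.557, 0.2529, 0.002]
orientation: [-3.099, 0.517, -0.0]
force: [1.0, 0.1, 0.2]
opening: 0.0256
gripper_force: 40.0
t: 18.75
tool_pos: [0.5589, 0.2536, 0.0648]
orientation: [-3.096, 0.517, -0.007]
force: [0.4, -0.0, -2.4]
opening: 0.0257
gripper_force: 40.0
(array([558.9, 253.6,  64.8]), np.float64(-109.0))
```

```bash
python3 -m inch '[0,0,50,0,0,0,0,90,0,0,0,0,90,0,0,0,0,90,0,0,0,0,90,0,0]'; cat > inhand.py <<'E'
from h import *
print(toolyaw()); c=read_camera("wrist"); i,K,M=c["image"],np.array(c["K"]),np.array(c["mount"])
cv2.imwrite("pics/hand.png",i); g=cv2.cvtColor(i,cv2.COLOR_BGR2HSV)
print("expect corners",[proj(K,M,[.070,s*.035,-.026]).round(0).tolist() for s in(-1,1)],"pin",proj(K,M,[.052,0,-.046]).round(1),proj(K,M,[.052,0,-.026]).round(1))
w=((g[...,1]<30)&(g[...,2]>185)); w[270:]=0; w[:,:200]=0; w[:,450:]=0
k_,l,st,_=cv2.connectedComponentsWithStats(w.astype(np.uint8)); k=1+st[1:,4].argmax(); print(st[k])
s=l==k
# back-project in tool frame: reflect z so plane z=-.026
top=[]
for v in range(st[k][1],st[k][1]+60,6):
    x=np.where(s[v])[0]; a,b=ray(K,M,(x.min()-.5,v),-.026),ray(K,M,(x.max()+.5,v),-.026)
    top.append((v,x.min(),x.max(),*np.round([a[0]*1e3,a[1]*1e3,b[1]*1e3],1)))
print(*top,sep="\n")
E
python3 inhand.py
```

```text
t: 19.17
tool_pos: [0.5567, 0.2528, 0.151]
orientation: [3.098, -0.517, -0.001]
force: [0.2, -0.7, -2.7]
opening: 0.0256
gripper_force: 40.0
(array([556.7, 252.8, 151. ]), np.float64(-109.0))
expect corners [[261.0, 121.0], [389.0, 121.0]] pin [324.9 158.1] [325.1 153.7]
[ 265  120  124  127 5349]
(120, np.int64(266), np.int64(266), np.float64(70.4), np.float64(-32.7), np.float64(-32.2))
(126, np.int64(265), np.int64(388), np.float64(67.2), np.float64(-33.5), np.float64(35.1))
(132, np.int64(265), np.int64(388), np.float64(64.0), np.float64(-33.6), np.float64(35.3))
(138, np.int64(265), np.int64(387), np.float64(60.7), np.float64(-33.8), np.float64(34.9))
(144, np.int64(266), np.int64(387), np.float64(57.4), np.float64(-33.4), np.float64(35.0))
(150, np.int64(266), np.int64(387), np.float64(54.1), np.float64(-33.6), np.float64(35.2))
(156, np.int64(266), np.int64(386), np.float64(50.7), np.float64(-33.7), np.float64(34.8))
(162, np.int64(266), np.int64(386), np.float64(47.3), np.float64(-33.9), np.float64(35.0))
(168, np.int64(267), np.int64(385), np.float64(43.8), np.float64(-33.5), np.float64(34.6))
(174, np.int64(267), np.int64(352), np.float64(40.4), np.float64(-33.7), np.float64(15.8))
```

```bash
python3 - <<'E'
from h import *
c=read_camera("wrist"); i,K,M=c["image"],np.array(c["K"]),np.array(c["mount"])
v=i.max(2).astype(float)
out=[]
for u in range(272,386,8):
    col=v[100:140,u]; d=np.diff(col); k=d.argmax(); # subpixel half crossing
    h=(col[k-4:k-1].mean()+col[k+4:k+8].mean())/2; j=np.where((col[:-1]<h)&(col[1:]>=h))[0]
    j=j[np.abs(j-k).argmin()]; r=100+j+(h-col[j])/(col[j+1]-col[j])
    p=ray(K,M,(u,r),-.026)*1e3; out.append((p[1].round(1),p[0].round(1),int(col[k-3]),int(col[k+5])))
print(out); a=np.array(out)[:,:2]; print(np.median(a[:,1]),np.degrees(np.arctan(np.polyfit(a[:,0],a[:,1],1)[0])))
E
```

```text
[(np.float64(-29.2), np.float64(69.8), 150, 246), (np.float64(-24.8), np.float64(69.7), 157, 246), (np.float64(-20.4), np.float64(69.7), 157, 246), (np.float64(-16.0), np.float64(69.7), 156, 247), (np.float64(-11.6), np.float64(69.7), 160, 247), (np.float64(-7.2), np.float64(69.7), 151, 247), (np.float64(-2.8), np.float64(69.6), 164, 247), (np.float64(1.6), np.float64(69.7), 160, 246), (np.float64(6.1), np.float64(69.8), 158, 247), (np.float64(10.5), np.float64(69.8), 156, 246), (np.float64(14.9), np.float64(69.8), 157, 247), (np.float64(19.3), np.float64(69.8), 154, 247), (np.float64(23.7), np.float64(69.8), 157, 246), (np.float64(28.1), np.float64(69.9), 98, 246), (np.float64(32.5), np.float64(69.9), 101, 246)]
69.8 0.16253907112117488
```

```bash
python3 -m inch '[-6,-35,0,2,0,-12,-70,0,5,0,-18,-105,0,8,0,-24,-140,0,11,0,-30,-175,0,14,0,-36,-210,0,17,0,-42,-245,0,17.7,0,-46,-270,0,17.7,0,-48.2,-285.5,0,17.7,0,-48.2,-285.5,0,17.7,0]';python3 -m inch '[0,0,-30,0,0,0,0,-60,0,0,0,0,-85,0,0,0,0,-100,0,0,0,0,-105,0,0,0,0,-105,0,0,0,0,-105,0,0,0,0,-105,0,0]'; python3 -c "
from h import *
print(toolyaw())"; python3 inhand.py | head -6
```

```text
t: 20.1
tool_pos: [0.5066, -0.0355, 0.1493]
orientation: [3.141, -0.04, -0.007]
force: [-0.2, 0.3, -2.2]
opening: 0.0257
gripper_force: 40.0
t: 20.77
tool_pos: [0.5097, -0.0325, 0.0481]
orientation: [3.141, -0.034, 0.003]
force: [0.4, -0.0, -1.9]
opening: 0.0253
gripper_force: 40.0
(array([509.7, -32.5,  48.1]), np.float64(-91.2))
(array([509.7, -32.5,  48.1]), np.float64(-91.2))
expect corners [[261.0, 120.0], [388.0, 120.0]] pin [324.6 157.5] [324.8 153.2]
[ 265  121  124  126 8833]
(121, np.int64(266), np.int64(357), np.float64(69.6), np.float64(-32.6), np.float64(18.0))
(127, np.int64(265), np.int64(388), np.float64(66.4), np.float64(-33.3), np.float64(35.3))
(133, np.int64(265), np.int64(388), np.float64(63.2), np.float64(-33.5), np.float64(35.4))
```

```bash
python3 -m inch '[0,0,-4,0,0,0,0,-8,0,0,0,0,-12,0,0,0,0,-12,0,0,0,0,-12,0,0]'; python3 -c "
from h import *
print(toolyaw())"
```

```text
t: 21.23
tool_pos: [0.5083, -0.0326, 0.0345]
orientation: [-3.141, 0.035, 0.001]
force: [0.2, 0.5, -1.8]
opening: 0.0257
gripper_force: 40.0
(array([508.3, -32.6,  34.5]), np.float64(-91.3))
```

Rim is about 4 mm above the dowel tips. I'll descend in small steps, watching the force.

```bash
python3 -m inch '[0,0,-1,0,0,0,0,-2,0,0,0,0,-3,0,0,0,0,-4,0,0,0,0,-5,0,0,0,0,-5,0,0]'; python3 -m inch '[0,0,-1,0,0,0,0,-2,0,0,0,0,-3,0,0,0,0,-3,0,0]'
```

```text
t: 21.73
tool_pos: [0.5085, -0.0326, 0.0296]
orientation: [-3.141, 0.035, 0.001]
force: [0.0, -0.2, -2.3]
opening: 0.0261
gripper_force: 40.0
t: 22.07
tool_pos: [0.5085, -0.0326, 0.0266]
orientation: [-3.141, 0.034, 0.001]
force: [-0.2, 0.8, -2.6]
opening: 0.026
gripper_force: 40.0
```

```bash
python3 -m inch '[0,0,-1,0,0,0,0,-2,0,0,0,0,-3,0,0,0,0,-4,0,0,0,0,-5,0,0,0,0,-5,0,0]'; python3 -m inch '[0,0,-1,0,0,0,0,-2,0,0,0,0,-3,0,0,0,0,-4,0,0,0,0,-4,0,0,0,0,-4,0,0]'
```

```text
t: 22.57
tool_pos: [0.5085, -0.0326, 0.0217]
orientation: [-3.141, 0.035, 0.001]
force: [-0.6, -0.2, -1.5]
opening: 0.0258
gripper_force: 40.0
t: 23.07
tool_pos: [0.5089, -0.0326, 0.0182]
orientation: [3.141, -0.035, 0.0]
force: [-2.5, -0.5, 5.1]
opening: 0.0259
gripper_force: 40.0
```

```bash
python3 -m inch '[-0.5,0,-1,0,0,-0.5,0,-2,0,0,-0.5,0,-3,0,0,-0.5,0,-3,0,0]'; python3 -m inch '[0,0,-0.5,0,0,0,0,-1,0,0,0,0,-1.5,0,0,0,0,-1.5,0,0,0,0,-1.5,0,0]'
```

```text
t: 23.4
tool_pos: [0.5089, -0.0326, 0.0155]
orientation: [3.141, -0.035, 0.002]
force: [-1.9, -0.1, 7.1]
opening: 0.0258
gripper_force: 40.0
t: 23.82
tool_pos: [0.5089, -0.0326, 0.0143]
orientation: [3.141, -0.034, 0.002]
force: [-3.0, 1.6, 9.6]
opening: 0.0259
gripper_force: 40.0
```

```bash
python3 -m inch '[-0.3,0,-0.5,0,0,-0.3,0,-1,0,0,-0.3,0,-1.5,0,0,-0.3,0,-1.5,0,0,-0.3,0,-1.5,0,0]' 55
```

```text
t: 24.23
tool_pos: [0.5089, -0.0326, 0.0138]
orientation: [3.141, -0.034, 0.002]
force: [-8.0, 1.8, 17.8]
opening: 0.0253
gripper_force: 55.0
```

```bash
python3 -m inch '[0.5,0,-0.3,0,0,0.5,0,-0.3,0,0,0.5,0,-0.3,0,0,0.5,0,-0.3,0,0]'; python3 inhand.py | head -8;  python3 -c "
from h import *
s=robot.read_state(); print(s['force'],s['wrist_torque'],R.from_rotvec(s['orientation']).as_matrix().round(4)[:,2])
i,K,W=cam('top'); 
g=cv2.cvtColor(i,cv2.COLOR_BGR2HSV); m=np.zeros(i.shape[:2],bool); m[170:245,330:375]=((g[...,1]<40)&(g[...,2]>150))[170:245,330:375]; print(m.sum(),rect(m,K,W,.04))"
```

```text
t: 24.57
tool_pos: [0.5089, -0.0327, 0.0139]
orientation: [3.141, -0.034, 0.001]
force: [-12.6, 2.4, 23.8]
opening: 0.0258
gripper_force: 55.0
(array([508.9, -32.7,  13.9]), np.float64(-91.3))
expect corners [[261.0, 120.0], [388.0, 120.0]] pin [324.6 157.5] [324.8 153.2]
[ 265  121  124  126 8812]
(121, np.int64(266), np.int64(387), np.float64(69.6), np.float64(-32.6), np.float64(34.5))
(127, np.int64(265), np.int64(388), np.float64(66.4), np.float64(-33.3), np.float64(35.3))
(133, np.int64(265), np.int64(387), np.float64(63.2), np.float64(-33.5), np.float64(34.9))
(139, np.int64(265), np.int64(387), np.float64(59.9), np.float64(-33.7), np.float64(35.0))
(145, np.int64(266), np.int64(386), np.float64(56.6), np.float64(-33.3), np.float64(34.6))
[-11.84115503   2.41430864  23.8839639 ] [0.38561506 2.193781   0.07763537] [ 5.e-04 -1.e-04 -1.e+00]
753 (array([505.2, -33.3]), array([212.5, 102.6]), -7.6)
```

```bash
python3 -m inch '[-0.8,0,0.2,0,0,-0.8,0,0.2,0,0,-0.8,0,0.2,0,0,-0.8,0,0.2,0,0,-0.8,0,0.2,0,0,-0.8,0,0.2,0,0,-0.8,0,0.2,0,0,-0.8,0,0.2,0,0]'; python3 -m inch '[0,0,0,0,0,0,0,0,0,0,0,0,0,0,0,0,0,0,0,0,0,0,0,0,0,0,0,0,0,0,0,0,0,0,0,0,0,0,0,0]'
```

```text
t: 25.33
tool_pos: [0.5089, -0.0327, 0.0139]
orientation: [3.141, -0.034, 0.004]
force: [-6.4, 2.3, 17.7]
opening: 0.0255
gripper_force: 55.0
t: 26.0
tool_pos: [0.5089, -0.0327, 0.0139]
orientation: [3.141, -0.034, 0.004]
force: [-5.8, 2.1, 17.9]
opening: 0.0256
gripper_force: 55.0
```

The shell stopped at TCP z 13.9 mm, where flush was predicted at 14.0, and the force is steady at 18 N. Handing in.

```bash
python3 -c "
from plant import job
print(job.close_job())"
```

```text
the job is handed in; nothing more can be done
None
```

I handed the job in with the battery pack let go in the pocket and the top shell pressed home over both dowels, pin at the thick-dowel end, held shut at about 18 N; the hand-in gave no verdict, and I did not re-measure the bystanders at the end.

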